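# Snap the hook of the kitchen timer onto the bracket loop

## Robot

A 6-joint arm with a two-finger parallel gripper is mounted at the origin on a cart in front of the work surface, level with it; the furniture and walls round the work are solid. World frame = base frame: x ahead of the robot, y to its left, z up, the work surface at z = 0. Lengths are in m, angles in rad, forces in N, time in s.
With the tool pointing down it reaches from about 0.35 to 0.925 m from the base axis. Payload 6.4 kg.
Tool frame: the origin (TCP) lies between the finger pads; the fingertips stand 19 mm ahead of it and the grasp point (between the pads) is the TCP (robot.tip_extent is the distance from the TCP to the fingertips, in m); y points along the fingers, z is the direction in which the jaws open and shut, and the axes are right-handed (so a half turn about y gives the same grasp; the last joint's range is limited). The gripper opens to 94 mm and grips with 3 to 60 N. Pads are 16 mm wide; open, the fingers measure 119 mm over their backs; the gripper's body (75 mm by 177 mm) begins 78 mm behind the grasp point.
Start: joints at [-1.349, 0.245, 1.558, -0, 1.339, -0.174], TCP at [0.251, -0.6, 0.224] pointing down, gripper open.
Joint ranges: [-3.13, 3.13], [-1.02, 2.26], [0.13, 2.54], [-0.95, 4.09], [0.21, 2.88], [-2.74, 2.74]. Speed limits (rad/s): [2.57, 2.57, 3.14, 3.14, 3.14, 3.14].

## Interface

Orientations are given as a unit quaternion [x, y, z, w].
In Python, from plant import robot, jaws, optics gives the robot as it stands. Calls block until the motion is done:
- robot.reach(position, orientation): joint-space move of the TCP to a pose.
- robot.movel(position, ori=None, velocity=0.15, max_force=None): straight line of the TCP; ori=None keeps the orientation; velocity is the mean speed in m/s. With max_force (N) it stops when the force on the tool has changed by that much, and returns True; else False.
- robot.move_joints(angles): joint-space move.
- jaws.gripper_to(opening, f_grip=None): finger opening in m; f_grip is the grip in N (None keeps the last); returns when the fingers have stopped.
- robot.pause(seconds).
- robot.ik(position, orientation): joint angles nearest the present ones, or None.
- robot.read_state(): the state.
- optics.camera(name): name is "scene" or "top"; returns a dict with "pixels" (384x512x3 uint8, red, green, blue), "fov_y" (degrees; the focal length in pixels is half the picture's height over the tangent of half this angle, whatever the lens; pixels are square), "cx", "cy" (the principal point, pixels), "k1" (the pictures are not rectified: a ray, as slopes to the right and down, at radius r is drawn at 1 + k1 r^2 times it, then the intrinsics apply), "world_from_camera" (4x4, takes a point from camera to world coordinates). Camera axes: x right, y down, z forward; pixel columns grow to the right and rows downward; lengths in m; the calibration is good to about 2 mm. A picture is of the moment at which its call begins. There is no depth.
A pose or a line that the arm cannot do raises robot.MotionError and nothing moves.
- robot.job_done(): hands the job in, once; it reports no verdict.
The state is a dict: "t": time; "q": joint angles; "joint_vel": joint speeds; "effort": joint torques, N m; "eef_pos": TCP position; "eef_rot": TCP orientation; "wrist_force": force on the tool from outside, world axes, zero at the start; "wrist_torque": the same for the moment, N m; "gripper_width": finger opening in m.
Only numpy, scipy, OpenCV 4.12 (cv2) and the standard library are available. Lean on these libraries where they do the work, as an engineer would, in place of code of your own. Each camera call takes 0.05 s, during which the arm holds its last target.

## Task

Hang the kitchen timer on the bracket loop by its sprung hook: pick it up by its tab, bring the loop's bar under the hook and press down gently until the gate gives way, the bar passes and the gate springs shut beneath it. Then tug the timer upward with about 10 N to prove that the gate holds, let it down to hang freely from the bar, and let go. The height to which the loop is set must be felt for, so never load hook and loop with more than 25 N, and leave the pepper mill, the glass dish and the tin where they are.

Things in the scene. Friction and masses are not known exactly. Their poses are not given: they have to be found in the camera images.
- loop_mid (a point): Mean place of the bar of the bracket loop, an inverted U of 8 mm round steel bar, clamped in sleeves on a base, rigid in use. The bar's axis runs along y of this point but up to 8 mm ABOVE OR BELOW it: the loop is set to another height each time, not told. z up; x level, square to the bar, at most 0.35 rad from straight ahead. The legs stand 50 mm to either side (92 mm free between). Nothing is above the bar.
- bracket: The bracket with its steel base plate (80 x 150 x 12 mm, clamp sleeves to 36 mm up), fixed on a wooden cover board over the hob (its top 10 mm above the range; all things here stand on it). Origin at the centre of the plate's underside, 122 mm below loop_mid, same axes. A microwave hangs 0.41 m up over the rear of the hob, its front 0.1 m behind the loop: keep the wrist clear of it.
- timer_grip (a point): Centre of the upright white grip tab on top of the timer, 123 mm above its underside. The tab is 24 mm along x, 12 mm along y (grasp across this) and spans 17 mm below to 17 mm above this point. Timer axes: z up, x level from the hook's spine to its open side. At the start x points within 0.5 rad of straight away from the robot.
- hook_mouth (a point): On the timer, on its axis, the underside of the shut gate, 65.5 mm below timer_grip; timer axes. The bar must meet the gate here, lying along timer y, within 3 mm along x, from below; the timer is then pressed down over it. The bar is through and the gate springs shut when the bar's axis is 28 mm above this point; the hook's rigid roof stops it at 35.8 mm.
- hook_seat (a point): On the timer, where the bar's axis lies when the timer hangs: in the shallow V roof of the steel hook, 29.7 mm below timer_grip; timer axes. When the timer is pulled up against the shut gate, the bar's axis is 26 to 27 mm below this point.
- gate (a joint): Angle of the hook's sprung gate, a steel bar 24 mm long that closes the hook from below, hinged at the spine: 0 shut, up to 1.25 rad swung inward and up. It opens inward only; the bar passes at about 1 rad. Pressing through takes about 3 to 8 N; it springs shut by itself.
- timer: Kitchen timer, about 0.22 kg, origin at its underside. White round body 56 mm across, 24 mm high; on it a steel band hook 14 mm wide in the x-z plane: spine at x -26 to -16 mm, tip at x +12 to +19 mm, 56 to 98 mm up. Between body and hook is a slot, open to +x and both y sides, 24 to 56 mm up, ended by the spine at x = -16 mm: the bar comes in there from +x.
- pepper_mill: Bystander: brown wooden pepper mill, 58 mm diameter, 170 mm high, standing behind the work; origin at its underside.
- glass_dish: Bystander: small pale round dish, 120 mm across, 59 mm high, behind the work; origin at its underside.
- tin: Bystander: food tin, 75 mm diameter, 110 mm high, behind the work; origin at its underside.

How it is judged:
On the way, in this order (a step that is already met when the one before it is completed fails the run):
1. the bar of the loop presses the gate of the hook inward (value of joint gate above 0.4 rad and contact force between timer and bracket above 0.5 N and x of loop_mid in the frame of hook_mouth between -0.016 and 0.012 m), for 0.02 s.
2. the bar is inside the hook and the gate has sprung shut beneath it (value of joint gate below 0.1 rad and x of loop_mid in the frame of hook_mouth between -0.016 and 0.012 m and z of loop_mid in the frame of hook_mouth above 0.0075 m and z of loop_mid in the frame of hook_seat below 0.0125 m), for 0.1 s.
3. the timer is tugged upward with more than 6 N while the shut gate holds it on the bar (contact force between timer and bracket above 6 N and value of joint gate below 0.1 rad and x of loop_mid in the frame of hook_mouth between -0.016 and 0.012 m and z of loop_mid in the frame of hook_mouth between -0.001 and 0.019 m), for 0.2 s.
At the end, for the whole second after the job is handed in: The timer hangs released from the bar in the roof of its hook (loop_mid within 8 mm of hook_seat along x, 12.5 mm along z, within 48 mm in all: this covers every set height), the gate shut (under 0.1 rad), the timer within 0.25 rad of upright and still (under 0.03 m/s) (value of joint gate below 0.1 rad and distance between loop_mid and hook_seat below 0.048 m and x of loop_mid in the frame of hook_seat between -0.008 and 0.008 m and z of loop_mid in the frame of hook_seat between -0.0125 and 0.0125 m and angle between timer's own z axis and vertical below 0.25 rad and linear speed of timer below 0.03 m/s); the robot touches nothing.
It fails at once if the force between the timer with its hook and the bracket loop exceeds 25 N (contact force between timer and bracket above 25 N).
It fails at once if a bystander (pepper mill, glass dish or tin) is moved by more than 15 mm (distance of any of pepper_mill, glass_dish, tin from where it was at the start of the episode above 0.015 m).
It also fails if it takes over 64 s, if anything falls off the work surface, if the arm or the gripper's body presses on something with over 40 N, if the wrist force passes 120 N, or if a joint passes its speed limit or range.

## Working session

There is one attempt and no reset: what is moved stays moved. The work goes in short steps, each a Python script; the robot and the scene stay as the last script left them, time stands still between calls to the robot, and variables do not carry over. Pictures are saved under pics/ and viewed, and the job is handed in when it is done.

```bash
ls; mkdir -p pics; python3 - <<'E'
from plant import robot, jaws, optics
import cv2,numpy as np
for n in("scene","top"):
    c=optics.camera(n); cv2.imwrite(f"pics/{n}0.png",c["pixels"][:,:,::-1])
    print(n,c["fov_y"],c["cx"],c["cy"],c["k1"]); print(np.round(c["world_from_camera"],4).tolist())
s=robot.read_state();print({k:np.round(v,3).tolist() for k,v in s.items()}, robot.tip_extent)
E
```

```text
pics
scene 44.447358660812434 257.1467016213053 190.5337937759424 -0.1058108120782746
[[-0.6867, -0.303, 0.6608, -0.1992], [-0.7269, 0.3005, -0.6176, 0.6474], [-0.0114, -0.9044, -0.4266, 0.592], [0.0, 0.0, 0.0, 1.0]]
top 53.54607813992717 254.3194442578582 180.52011660706145 0.040937805280978685
[[0.0132, -0.9898, 0.142, 0.4257], [-0.9999, -0.0129, 0.0027, -0.0444], [-0.0008, -0.1421, -0.9899, 1.0781], [0.0, 0.0, 0.0, 1.0]]
{'t': 0.1, 'q': [-1.349, 0.246, 1.559, -0.0, 1.339, -0.174], 'joint_vel': [-0.001, -0.0, -0.004, 0.002, -0.001, 0.0], 'effort': [0.001, -41.692, -31.552, 0.069, 0.031, -0.0], 'eef_pos': [0.251, -0.599, 0.223], 'eef_rot': [-0.139, 0.694, -0.693, 0.139], 'wrist_force': [-0.324, -0.095, -0.393], 'wrist_torque': [-0.007, 0.006, 0.01], 'gripper_width': 0.094} 0.019
```

View pics/scene0.png

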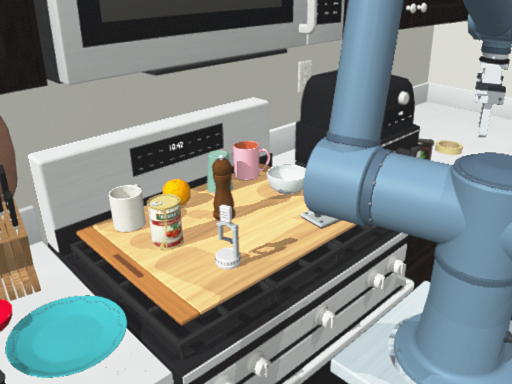

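View pics/top0.png

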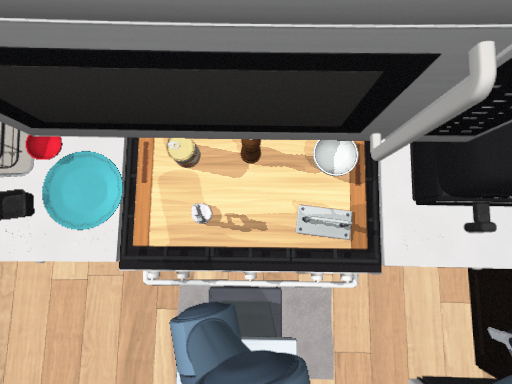

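```bash
cat > h.py <<'E'
import numpy as np, cv2
def K(c):
    f=192/np.tan(np.radians(c["fov_y"])/2); return f
def und(c,uv):
    f=K(c); p=(np.atleast_2d(uv).astype(float)-[c["cx"],c["cy"]])/f
    q=p.copy()
    for _ in range(20): q=p/(1+c["k1"]*(q**2).sum(1,keepdims=True))
    return q
def ray(c,uv):
    q=und(c,uv); M=np.array(c["world_from_camera"]); d=np.c_[q,np.ones(len(q))]@M[:3,:3].T
    return M[:3,3],d
def onplane(c,uv,z):
    o,d=ray(c,uv); return o+d*((z-o[2])/d[:,2])[:,None]
def proj(c,P):
    M=np.linalg.inv(np.array(c["world_from_camera"])); p=np.atleast_2d(P)@M[:3,:3].T+M[:3,3]
    q=p[:,:2]/p[:,2:]; return q*(1+c["k1"]*(q**2).sum(1,keepdims=True))*K(c)+[c["cx"],c["cy"]]
def tri(c1,u1,c2,u2):
    o1,d1=ray(c1,u1);o2,d2=ray(c2,u2);d1=d1[0]/np.linalg.norm(d1);d2=d2[0]/np.linalg.norm(d2)
    s=np.linalg.lstsq(np.c_[d1,-d2],o2-o1,rcond=None)[0]
    a=o1+s[0]*d1;b=o2+s[1]*d2;return (a+b)/2,np.linalg.norm(a-b)
E
python3 - <<'E'
import cv2
t=cv2.imread('pics/top0.png');s=cv2.imread('pics/scene0.png')
a=cv2.resize(t[190:235,180:225],None,fx=8,fy=8,interpolation=cv2.INTER_NEAREST)
b=cv2.resize(t[195:245,290:360],None,fx=6,fy=6,interpolation=cv2.INTER_NEAREST)
c=cv2.resize(s[195:275,205:255],None,fx=7,fy=7,interpolation=cv2.INTER_NEAREST)
cv2.imwrite('pics/a.png',a);cv2.imwrite('pics/b.png',b);cv2.imwrite('pics/c.png',c)
E
```

```text
(no output)
```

View pics/a.png

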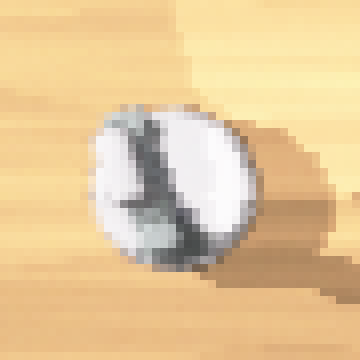

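View pics/b.png

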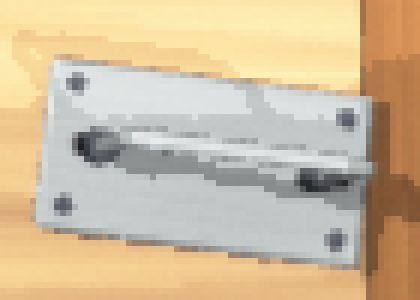

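View pics/c.png

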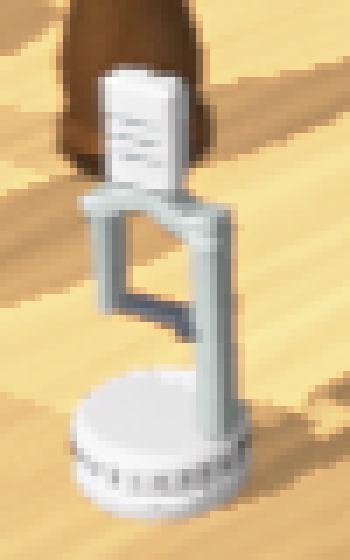

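```bash
python3 - <<'E'
import cv2
t=cv2.imread('pics/top0.png');s=cv2.imread('pics/scene0.png')
def crop(im,x0,y0,w,h,f,name):
    a=cv2.resize(im[y0:y0+h,x0:x0+w],None,fx=f,fy=f,interpolation=cv2.INTER_NEAREST)
    for i in range(0,w,5):
        cv2.putText(a,str(x0+i),(i*f,8),0,.35,(0,0,255),1); cv2.line(a,(i*f,0),(i*f,h*f),(0,0,255) ,1) if 0 else None
    for j in range(0,h,5): cv2.putText(a,str(y0+j),(0,j*f+10),0,.35,(255,0,0),1)
    cv2.imwrite(name,a)
crop(t,186,200,30,28,20,'pics/a2.png'); crop(s,212,200,34,36,16,'pics/c2.png')
E
```

```text
(no output)
```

View pics/a2.png

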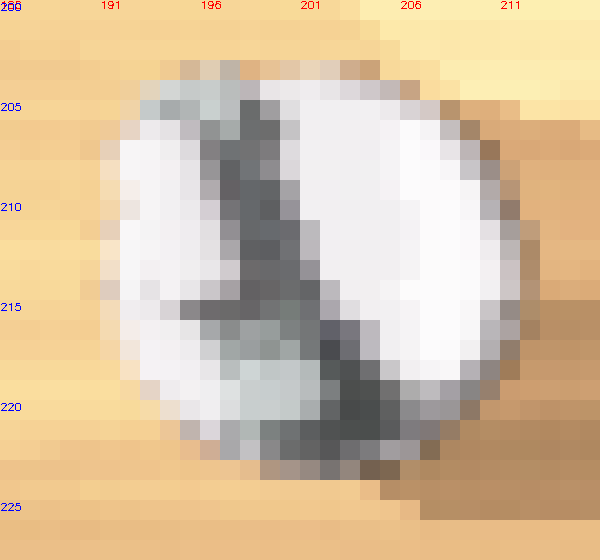

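View pics/c2.png

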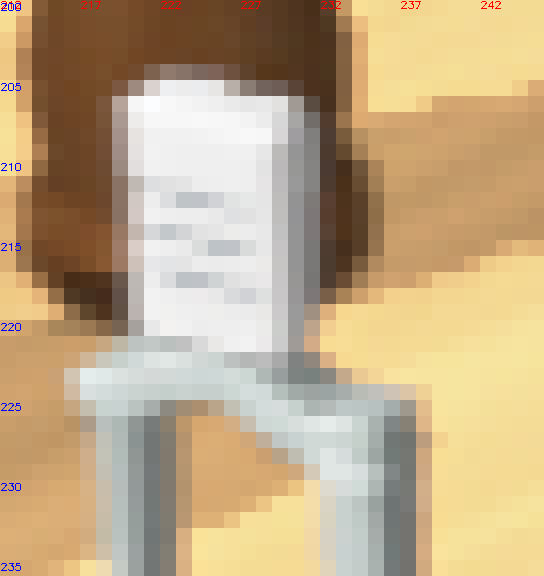

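```bash
cat > m1.py <<'E'
from plant import robot, jaws, optics
from h import *
c=optics.camera("top")
im=c["pixels"].astype(int)
mx=im.max(2);mn=im.min(2)
m=((mx-mn)<28).astype(np.uint8)
roi=np.zeros_like(m);roi[195:245,288:362]=1
mm=cv2.morphologyEx(m*roi,cv2.MORPH_CLOSE,np.ones((3,3)))
cs,_=cv2.findContours(mm,cv2.RETR_EXTERNAL,cv2.CHAIN_APPROX_NONE);k=max(cs,key=cv2.contourArea)
r=cv2.minAreaRect(k);print("rect",r)
bx=cv2.boxPoints(r);P=onplane(c,bx,0.022);print(P.round(4).tolist(),P.mean(0).round(4))
L=[np.linalg.norm(P[i]-P[(i+1)%4]) for i in range(4)];print("sides",np.round(L,4))
e=P[1]-P[0] if L[0]>L[1] else P[2]-P[1]
if e[1]<0:e=-e
print("bracket y dir yaw",np.arctan2(-e[0],e[1]))
# body of timer
w=(mn>150)&((mx-mn)<40)
roi=np.zeros_like(m);roi[198:230,185:220]=1
w=((mx-mn)<28)*roi
ys,xs=np.nonzero(w);print("timer bbox",xs.min(),xs.max(),ys.min(),ys.max())
cs,_=cv2.findContours(w.astype(np.uint8),cv2.RETR_EXTERNAL,cv2.CHAIN_APPROX_NONE);k=max(cs,key=cv2.contourArea)[:,0]
k=k[k[:,0]>203]
A=np.c_[2*k,np.ones(len(k))];s=np.linalg.lstsq(A,(k**2).sum(1),rcond=None)[0];R=np.sqrt(s[2]+s[0]**2+s[1]**2)
print("circ",s[:2],R, onplane(c,[s[:2]],0.030))
# bar ends/line pick
for uv in ([308,216.5],[351.2,222.7]): print(onplane(c,[uv],0.132).round(4))
# hook picks
for uv in ([195.5,204.3],[200,221.2]): print(onplane(c,[uv],0.108).round(4))
E
python3 m1.py
```

```text
rect ((324.0636901855469, 221.80303955078125), (55.72339630126953, 28.484804153442383), 7.305759906768799)
[[0.4348, -0.154, 0.022], [0.5126, -0.1643, 0.022], [0.4951, -0.3166, 0.022], [0.4179, -0.3048, 0.022]] [ 0.4651 -0.2349  0.022 ]
sides [0.0785 0.1533 0.0781 0.1517]
bracket y dir yaw -0.11410085675821982
timer bbox 192 211 203 223
circ [201.62880576 213.11355109] 9.496251001332844 [[0.48378775 0.10199412 0.03      ]]
[[ 0.4732 -0.1758  0.132 ]]
[[ 0.4596 -0.2819  0.132 ]]
[[0.5017 0.1075 0.108 ]]
[[0.459  0.0945 0.108 ]]
```

```bash
cat >> h.py <<'E'
from scipy.spatial.transform import Rotation as Rn
def quat(psi,flip=False):
    c,s=np.cos(psi),np.sin(psi)
    x=np.array([c,s,0]);y=np.array([0,0,-1.]);z=np.array([-s,c,0])
    if flip:x,z=-x,-z
    return Rn.from_matrix(np.c_[x,y,z]).as_quat()
E
python3 - <<'E'
from plant import robot, jaws, optics
from h import *
s=robot.read_state();print(Rn.from_quat(s["eef_rot"]).as_matrix().round(2).tolist())
for fl in(0,1):
  for p,psi in (([.30,-.30,.32],0),([.40,.09,.28],.295),([.4838,.102,.136],.295),([.467,-.231,.215],-.12),([.467,-.231,.18],-.12)):
    q=robot.ik(p,quat(psi,fl)); print(fl,p,None if q is None else np.round(q,2))
c=optics.camera("scene")
a=np.array([.4838,.102,0]);R=np.array([[np.cos(.295),-np.sin(.295)],[np.sin(.295),np.cos(.295)]])
def T(x,y,z): return np.r_[a[:2]+R@[x,y],z+.01]
for n,p in dict(l=T(.012,.006,.123),m=T(-.012,.006,.123),r=T(-.012,-.006,.123),spine=T(-.026,.007,.098),tip=T(.019,.007,.098),base=T(0,0,0)).items(): print(n,proj(c,p).round(1))
E
```

```text
[[-0.92, -0.0, 0.39], [-0.39, 0.0, -0.92], [-0.0, -1.0, -0.0]]
0 [0.3, -0.3, 0.32] [-1.05 -0.39  1.98 -0.    1.54 -2.62]
0 [0.4, 0.09, 0.28] [-0.06 -0.41  2.07 -0.    1.48 -1.92]
0 [0.4838, 0.102, 0.136] [-0.02 -0.02  2.02 -0.    1.14 -1.89]
0 [0.467, -0.231, 0.215] [-0.68 -0.05  1.89 -0.    1.3  -2.13]
0 [0.467, -0.231, 0.18] [-0.68 -0.01  1.92 -0.    1.23 -2.13]
1 [0.3, -0.3, 0.32] [-1.05 -0.39  1.98 -0.    1.54  0.52]
1 [0.4, 0.09, 0.28] [-0.06 -0.41  2.07 -0.    1.48  1.22]
1 [0.4838, 0.102, 0.136] [-0.02 -0.02  2.02 -0.    1.14  1.25]
1 [0.467, -0.231, 0.215] [-0.68 -0.05  1.89 -0.    1.3   1.01]
1 [0.467, -0.231, 0.18] [-0.68 -0.01  1.92 -0.    1.23  1.01]
l [[218.7 211.5]]
m [[228.3 214.1]]
r [[231.4 211.8]]
spine [[234.1 226.4]]
tip [[216.2 221.4]]
base [[227.3 260.8]]
```

```bash
python3 - <<'E'
from plant import robot, jaws, optics
from h import *
robot.reach([.30,-.30,.32],quat(0,1)); robot.reach([.42,.09,.26],quat(.305,1))
robot.reach([.4838,.102,.22],quat(.305,1))
for n in("scene","top"):
    c=optics.camera(n); cv2.imwrite(f"pics/{n}1.png",c["pixels"][:,:,::-1])
s=cv2.imread('pics/scene1.png')
cv2.imwrite('pics/d.png',cv2.resize(s[150:240,270:380],None,fx=7,fy=6.66,interpolation=cv2.INTER_NEAREST))
s=robot.read_state();print(s["t"],s["eef_pos"],s["wrist_force"])
E
```

```text
3.4417 [0.48385051 0.10135883 0.22075864] [-0.39922206  0.24045728 -0.77090106]
```

View pics/scene1.png

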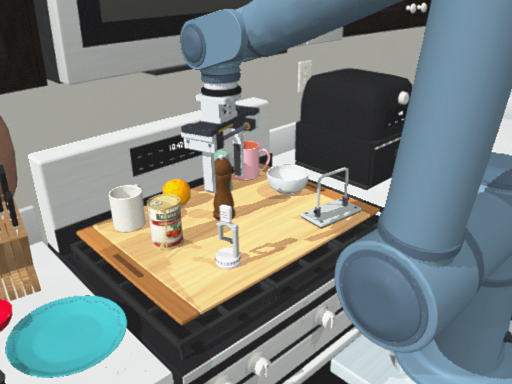

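View pics/d.png

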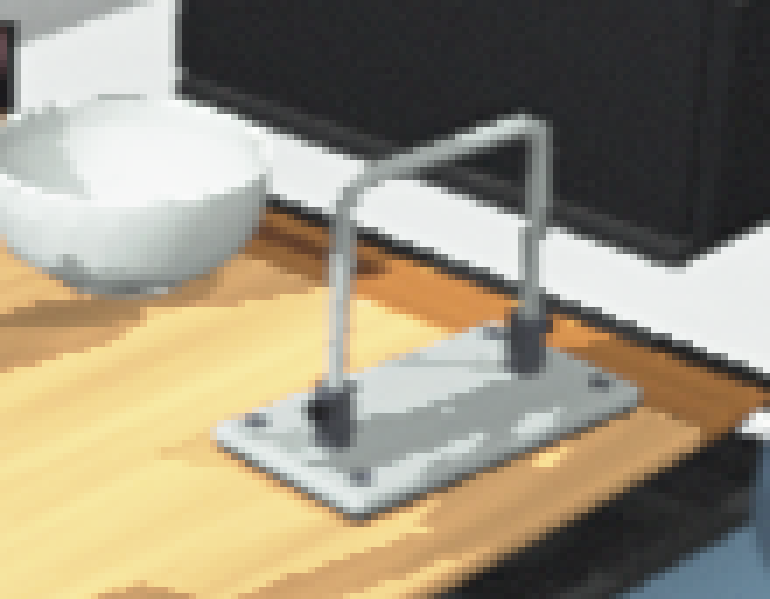

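```bash
python3 - <<'E'
from plant import robot, jaws, optics
from h import *
s=optics.camera("scene");t=optics.camera("top")
for a,b in (([318.8,177.3],[308,216.5]),([346.6,167.8],[351.2,222.7])):
    print(tri(s,[a],t,[b]))
B=np.array([.4655,-.2315]);psi=-.12;R=np.array([[np.cos(psi),-np.sin(psi)],[np.sin(psi),np.cos(psi)]])
for h in(.124,.132,.140):
    print(h,[proj(s,np.r_[B+R@[0,y],h]).round(1).tolist() for y in(.05,0,-.05)],[proj(t,np.r_[B+R@[0,y],h]).round(1).tolist() for y in(.05,0,-.05)])
print([proj(s,np.r_[B+R@[x,y],.022]).round(1).tolist() for x,y in((.04,.075),(-.04,.075),(-.04,-.075),(.04,-.075))])
print([proj(t,np.r_[B+R@[x,y],.022]).round(1).tolist() for x,y in((.04,.075),(-.04,.075),(-.04,-.075),(.04,-.075))])
E
python3 - <<'E'
import cv2
s=cv2.imread('pics/top1.png');cv2.imwrite('pics/e.png',cv2.resize(s[195:245,290:360],None,fx=10,fy=10,interpolation=cv2.INTER_NEAREST))
E
```

```text
(array([ 0.46993151, -0.17916375,  0.1289703 ]), np.float64(0.009067215649824352))
(array([ 0.4590768, -0.2837213,  0.1268733]), np.float64(0.00175065215581797))
0.124 [[[317.1, 178.7]], [[331.6, 173.8]], [[345.4, 169.1]]] [[[310.0, 217.4]], [[330.0, 220.1]], [[350.1, 222.8]]]
0.132 [[[317.2, 175.7]], [[331.8, 170.8]], [[345.6, 166.2]]] [[[310.5, 217.2]], [[330.6, 220.0]], [[350.9, 222.7]]]
0.14 [[[317.4, 172.7]], [[332.0, 167.9]], [[345.9, 163.3]]] [[[310.9, 217.1]], [[331.3, 219.8]], [[351.7, 222.6]]]
[[[297.7, 212.2]], [[319.0, 224.2]], [[360.4, 207.1]], [[338.7, 196.6]]]
[[[297.3, 203.5]], [[294.0, 232.4]], [[348.6, 239.9]], [[351.4, 210.8]]]
```

View pics/e.png

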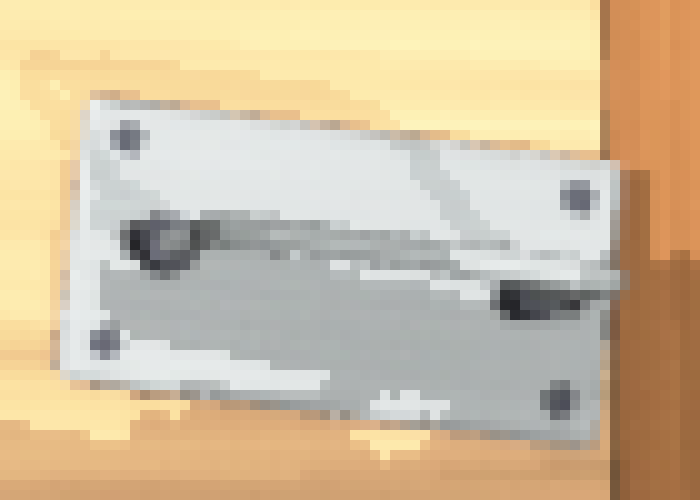

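```bash
python3 - <<'E'
from plant import robot, jaws, optics
from h import *
from scipy.optimize import least_squares
s=optics.camera("scene");t=optics.camera("top")
C=np.array([(.04,.075),(-.04,.075),(-.04,-.075),(.04,-.075)])
mt=np.array([(298.5,204.0),(295.7,232.2),(349.3,239.0),(351.3,210.8)]);ms=np.array([(300.2,214.1),(320.6,225),(360.9,207.8),(339.5,197.8)])
def P(v):
    R=np.array([[np.cos(v[2]),-np.sin(v[2])],[np.sin(v[2]),np.cos(v[2])]]);return np.c_[C@R.T+v[:2],np.full(4,.022)]
for w in((1,0),(0,1),(1,1)):
    r=least_squares(lambda v:np.r_[w[0]*(proj(t,P(v))-mt).ravel(),w[1]*(proj(s,P(v))-ms).ravel()],[.465,-.233,-.12]);print(w,r.x.round(4),r.cost)
r=onplane(s,ms,.022);print(r.round(4))
E
```

```text
(1, 0) [ 0.466  -0.2339 -0.1092] 1.0830928607982655
(0, 1) [ 0.4593 -0.2295 -0.0984] 1.3227204202783005
(1, 1) [ 0.464  -0.2336 -0.1046] 6.397577318349816
[[ 0.5028 -0.1589  0.022 ]
 [ 0.4295 -0.1521  0.022 ]
 [ 0.4135 -0.2987  0.022 ]
 [ 0.4902 -0.3064  0.022 ]]
```

```bash
python3 - <<'E'
from plant import robot, jaws, optics
from h import *
q=quat(.305,1)
jaws.gripper_to(.05,30)
print(robot.movel([.4838,.102,.137],q,velocity=.08,max_force=6))
s=robot.read_state();print(s["eef_pos"],s["wrist_force"])
print(jaws.gripper_to(.0,30)); s=robot.read_state();print(s["t"],s["gripper_width"],s["wrist_force"])
c=optics.camera("scene"); cv2.imwrite("pics/scene2.png",c["pixels"][:,:,::-1]); cv2.imwrite("pics/f.png",cv2.resize(c["pixels"][150:280,170:290,::-1],None,fx=4.6,fy=4.6,interpolation=cv2.INTER_NEAREST))
E
```

```text
False
[0.4843079  0.10202381 0.13764756] [ 0.47949911  0.19534913 -0.53925626]
False
6.325 0.011692207462382944 [ 0.110445    0.68971498 -0.65006829]
```

View pics/f.png

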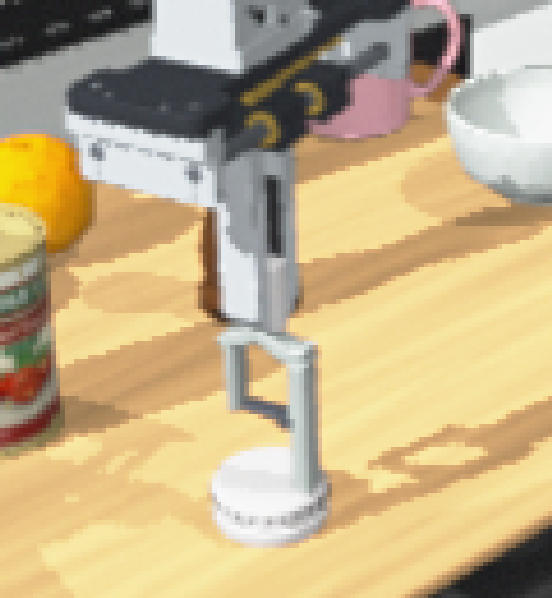

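```bash
python3 - <<'E'
from plant import robot, jaws, optics
from h import *
jaws.gripper_to(.0,60)
robot.movel([.4838,.102,.25],quat(.305,1),velocity=.12)
robot.movel([.39,.03,.26],quat(.2,1),velocity=.2)
psi=-.115;B=np.array([.4655,-.234]);d=np.array([np.cos(psi),np.sin(psi)])
robot.movel([.36,-.13,.26],quat(psi,1),velocity=.2)
p=B-.08*d
robot.movel([*p,.26],quat(psi,1),velocity=.2)
robot.movel([*p,.2196],quat(psi,1),velocity=.1)
robot.pause(.3)
s=robot.read_state();print(s["t"],s["eef_pos"],s["gripper_width"],s["wrist_force"],s["wrist_torque"])
for n in("scene","top"):
    c=optics.camera(n); cv2.imwrite(f"pics/{n}3.png",c["pixels"][:,:,::-1])
    if n=="scene": cv2.imwrite("pics/g.png",cv2.resize(c["pixels"][130:250,260:400,::-1],None,fx=5,fy=5,interpolation=cv2.INTER_NEAREST))
    else: cv2.imwrite("pics/g2.png",cv2.resize(c["pixels"][180:280,270:370,::-1],None,fx=5,fy=5,interpolation=cv2.INTER_NEAREST))
E
```

```text
10.8833 [ 0.3862654  -0.22507817  0.22021057] 0.012090436705202094 [-0.21374977 -0.7430395  -2.00786662] [ 0.01838138 -0.0068193   0.05673417]
```

View pics/g.png

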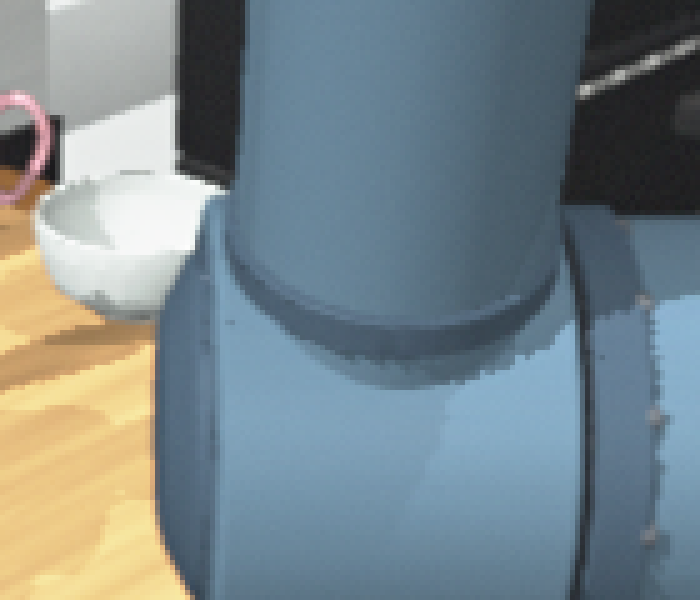

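View pics/top3.png

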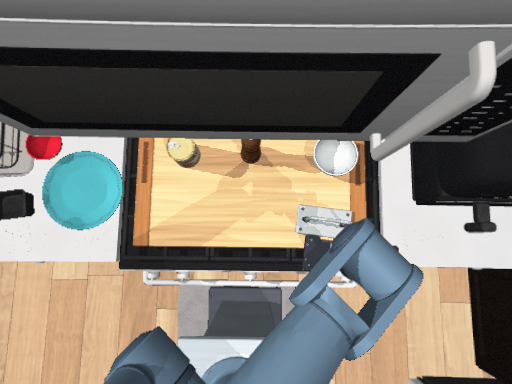

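```bash
python3 - <<'E'
from plant import robot, jaws, optics
from h import *
psi=-.115;B=np.array([.4655,-.234]);d=np.array([np.cos(psi),np.sin(psi)])
def rep():
    s=robot.read_state();p=s["eef_pos"];print(round(s["t"],2),"along",((p[:2]-B)@d).round(4),"lat",(p[:2]-B)@[-d[1],d[0]],"z",p[2].round(4),"F",s["wrist_force"].round(2),"T",s["wrist_torque"].round(3))
rep()
print(robot.movel([*(B-.03*d),.2196],quat(psi,1),velocity=.06,max_force=2.5));rep()
print(robot.movel([*(B+.003*d),.2196],quat(psi,1),velocity=.03,max_force=2.0));rep()
print(robot.movel([*(B+.022*d),.2196],quat(psi,1),velocity=.012,max_force=1.7));rep()
E
```

```text
10.98 along -0.0799 lat -0.0001331012357998643 z 0.2199 F [-0.68  0.02 -2.01] T [-0.03   0.003 -0.004]
False
11.97 along -0.0302 lat 7.859691582416759e-05 z 0.2195 F [-0.84 -0.99 -2.03] T [0.052 0.007 0.004]
False
13.22 along 0.0029 lat 3.516594023572328e-06 z 0.2196 F [ 0.15  0.82 -2.25] T [0.021 0.017 0.029]
True
14.08 along 0.0112 lat 0.00036616429346405204 z 0.2184 F [ 0.4   0.93 -1.93] T [ 0.072 -0.011 -0.014]
```

```bash
cat >> h.py <<'E'
psi=-.115;B=np.array([.4655,-.234]);d=np.array([np.cos(psi),np.sin(psi)])
def rep(robot,n=12,q=False):
    S=[]
    for _ in range(n):
        S.append(robot.read_state()); robot.pause(.01)
    p=np.mean([s["eef_pos"] for s in S],0);F=np.mean([s["wrist_force"] for s in S],0);T=np.mean([s["wrist_torque"] for s in S],0)
    if not q: print(round(S[-1]["t"],2),"along",((p[:2]-B)@d).round(4),"lat",((p[:2]-B)@[-d[1],d[0]]).round(4),"z",p[2].round(4),"F",F.round(2),"Fx",(F[:2]@d).round(2),"T",T.round(3))
    return p,F,T
E
python3 - <<'E'
from plant import robot
from h import *
rep(robot)
for a in (.0095,.011,.0125,.014,.0155,.017):
    r=robot.movel([*(B+a*d),.2196],quat(psi,1),velocity=.015,max_force=3);print(a,r);_,F,T=rep(robot)
    if r or F[:2]@d<-1.2: break
E
```

```text
14.18 along 0.0109 lat 0.0005 z 0.218 F [ 0.08  0.19 -2.27] Fx 0.06 T [ 0.047 -0.003  0.007]
0.0095 False
14.57 along 0.0094 lat 0.0 z 0.2196 F [ 0.11 -0.15 -2.23] Fx 0.12 T [0.044 0.002 0.001]
0.011 False
14.92 along 0.011 lat 0.0 z 0.2196 F [-0.07 -0.21 -2.12] Fx -0.04 T [ 0.039  0.012 -0.012]
0.0125 False
15.27 along 0.0119 lat 0.0 z 0.2194 F [-3.55  0.27 -0.67] Fx -3.55 T [ 0.136  1.048 -0.007]
```

```bash
python3 - <<'E'
from plant import robot
from h import *
b=B-.0005*d
robot.movel([*b,.2196],quat(psi,1),velocity=.03); p,F0,T=rep(robot)
r=robot.movel([*b,.212],quat(psi,1),velocity=.03,max_force=3);print(r);rep(robot)
z=.212
while z>.185:
    z-=.001
    r=robot.movel([*b,z],quat(psi,1),velocity=.015,max_force=4);p,F,T=rep(robot,5)
    if r or F[2]-F0[2]>1.5: print("touch",r);break
E
```

```text
15.95 along -0.0004 lat -0.0 z 0.2197 F [ 0.15 -0.18 -2.24] Fx 0.17 T [0.035 0.009 0.012]
False
16.45 along -0.0006 lat 0.0 z 0.2118 F [ 0.09 -0.17 -1.92] Fx 0.1 T [ 0.042 -0.007  0.   ]
16.74 along -0.0005 lat -0.0 z 0.211 F [-0.17  0.1  -2.41] Fx -0.18 T [ 0.011 -0.003  0.011]
17.03 along -0.0005 lat 0.0 z 0.2099 F [-0.21  0.23 -1.85] Fx -0.23 T [0.063 0.006 0.002]
17.32 along -0.0005 lat 0.0 z 0.2089 F [ 0.08  0.23 -2.44] Fx 0.05 T [0.034 0.035 0.023]
17.62 along -0.0005 lat 0.0 z 0.2079 F [-0.2   0.2  -2.15] Fx -0.22 T [ 0.037  0.006 -0.003]
17.91 along -0.0005 lat 0.0 z 0.2069 F [ 0.01  0.09 -2.29] Fx 0.0 T [ 0.04  -0.009 -0.005]
18.2 along -0.0005 lat 0.0 z 0.2059 F [-0.03 -0.18 -2.48] Fx -0.01 T [0.027 0.012 0.035]
18.49 along -0.0005 lat 0.0 z 0.2049 F [-0.39  0.11 -1.98] Fx -0.4 T [0.022 0.003 0.003]
18.78 along -0.0005 lat 0.0 z 0.2039 F [ 0.2  -0.27 -2.26] Fx 0.23 T [0.018 0.015 0.002]
19.07 along -0.0005 lat -0.0 z 0.203 F [-0.01 -0.26 -1.79] Fx 0.02 T [ 0.049  0.011 -0.001]
19.37 along -0.0004 lat -0.0001 z 0.2024 F [-0.88  0.57  1.41] Fx -0.94 T [ 0.173  0.258 -0.001]
touch False
```

```bash
python3 - <<'E'
from plant import robot
from h import *
b=B-.0005*d
z=.202; pk=0
while z>.170:
    z-=.0015
    r=robot.movel([*b,z],quat(psi,1),velocity=.02,max_force=8);p,F,T=rep(robot,4)
    if r: print("stop");break
    if F[2]+2.2>12: print("hi");break
E
```

```text
19.65 along -0.0005 lat -0.0001 z 0.2006 F [-1.34  0.73  1.65] Fx -1.42 T [ 0.119  0.353 -0.008]
19.93 along -0.0004 lat -0.0001 z 0.1991 F [-1.27  0.44  2.9 ] Fx -1.31 T [0.099 0.351 0.024]
20.22 along -0.0003 lat -0.0001 z 0.1977 F [-0.88  0.53  3.39] Fx -0.94 T [0.145 0.259 0.003]
20.5 along -0.0002 lat -0.0001 z 0.1963 F [-0.35  0.06  4.7 ] Fx -0.35 T [ 0.153  0.108 -0.007]
20.78 along -0.0004 lat -0.0002 z 0.1947 F [-1.01  0.12  5.31] Fx -1.02 T [ 0.063  0.268 -0.019]
21.07 along -0.0007 lat -0.0002 z 0.1931 F [-1.84  0.05  5.  ] Fx -1.84 T [0.04  0.418 0.003]
21.35 along -0.0009 lat -0.0002 z 0.1914 F [-2.67 -0.26  4.57] Fx -2.62 T [-0.047  0.589  0.021]
21.63 along -0.001 lat -0.0001 z 0.1898 F [-3.22 -0.69  4.6 ] Fx -3.12 T [-0.111  0.803  0.013]
21.92 along -0.0009 lat -0.0 z 0.1882 F [-3.76 -0.95  4.24] Fx -3.63 T [-0.104  0.926 -0.005]
22.2 along -0.0008 lat 0.0001 z 0.1867 F [-4.29 -0.28  3.53] Fx -4.23 T [-0.06   1.029  0.016]
22.48 along -0.0008 lat 0.0001 z 0.1852 F [-4.52  0.07  3.29] Fx -4.5 T [-0.009  1.093  0.017]
22.77 along -0.0007 lat 0.0001 z 0.1837 F [-4.39 -0
[... 259 characters left out ...]
z 0.1792 F [-4.64 -0.31  2.58] Fx -4.58 T [0.016 1.098 0.014]
23.9 along -0.0006 lat 0.0 z 0.1778 F [-4.45 -0.2   1.86] Fx -4.39 T [0.047 1.087 0.016]
24.18 along -0.0007 lat 0.0001 z 0.1763 F [-4.33 -0.1   1.65] Fx -4.29 T [0.03  1.077 0.024]
24.47 along -0.0014 lat 0.0004 z 0.1739 F [-5.97  0.4  -1.86] Fx -5.98 T [0.092 1.362 0.03 ]
24.75 along 0.0002 lat 0.0002 z 0.1733 F [-0.08 -0.34 -1.78] Fx -0.04 T [0.037 0.01  0.003]
25.03 along -0.0003 lat 0.0 z 0.172 F [-0.17  0.05 -2.01] Fx -0.18 T [ 0.066  0.003 -0.001]
25.32 along -0.0005 lat 0.0 z 0.1704 F [ 0.1   0.05 -1.83] Fx 0.09 T [ 0.046  0.02  -0.001]
25.6 along -0.0006 lat 0.0 z 0.1689 F [ 0.09  0.08 -2.37] Fx 0.08 T [0.04  0.016 0.027]
```

```bash
python3 - <<'E'
from plant import robot
from h import *
b=B-.0005*d
r=robot.movel([*b,.180],quat(psi,1),velocity=.03,max_force=5);print(r);p,F0,T=rep(robot)
z=.180
while z<.196:
    z+=.0008
    r=robot.movel([*b,z],quat(psi,1),velocity=.01,max_force=6);p,F,T=rep(robot,4,q=z<.186)
    if F[2]<-10.0: break
robot.pause(.4); rep(robot,20)
E
```

```text
False
26.22 along -0.0005 lat 0.0 z 0.1801 F [-0.1   0.   -2.01] Fx -0.1 T [ 0.033  0.024 -0.007]
28.48 along -0.0005 lat -0.0 z 0.1865 F [ 0.09  0.07 -1.84] Fx 0.08 T [0.059 0.023 0.01 ]
28.77 along -0.0005 lat -0.0 z 0.1873 F [ 0.18 -0.26 -2.06] Fx 0.2 T [ 0.031  0.027 -0.016]
29.05 along -0.0005 lat -0.0 z 0.1881 F [-0.23  0.5  -1.96] Fx -0.29 T [0.053 0.018 0.02 ]
29.33 along -0.0005 lat -0.0 z 0.1889 F [ 0.05  0.46 -2.27] Fx -0.01 T [ 0.038  0.008 -0.002]
29.62 along -0.0005 lat -0.0 z 0.1897 F [-0.07  0.41 -1.94] Fx -0.12 T [0.065 0.018 0.008]
29.9 along -0.0006 lat 0.0001 z 0.1902 F [-0.26  0.01 -3.15] Fx -0.26 T [ 0.025 -0.006 -0.008]
30.18 along -0.0008 lat 0.0001 z 0.1904 F [ 1.29 -1.04 -8.97] Fx 1.4 T [-0.268 -0.339 -0.02 ]
30.47 along -0.0009 lat 0.0002 z 0.1906 F [  3.32  -2.56 -16.9 ] Fx 3.59 T [-0.684 -0.865  0.008]
31.03 along -0.0009 lat 0.0002 z 0.1908 F [  4.02  -3.26 -19.92] Fx 4.37 T [-0.786 -0.977 -0.007]
```

```bash
python3 - <<'E'
from plant import robot
from h import *
b=B-.0005*d
robot.movel([*b,.1885],quat(psi,1),velocity=.02)
rep(robot)
robot.movel([*b,.168],quat(psi,1),velocity=.03,max_force=5);p,F0,T=rep(robot)
z=.168
while z>.159:
    z-=.0005
    r=robot.movel([*b,z],quat(psi,1),velocity=.01,max_force=4);p,F,T=rep(robot,4)
    if F[2]>-1.2 : break
E
```

```text
31.46 along 0.0001 lat -0.0003 z 0.1901 F [-0.22  0.27 -2.07] Fx -0.25 T [ 0.062  0.018 -0.003]
32.39 along -0.0003 lat -0.0001 z 0.1682 F [ 0.2  -0.24 -2.16] Fx 0.23 T [ 0.052 -0.001 -0.006]
32.67 along -0.0005 lat -0.0 z 0.1676 F [ 0.11  0.35 -2.05] Fx 0.07 T [ 0.051  0.024 -0.025]
32.96 along -0.0005 lat 0.0 z 0.167 F [-0.14 -0.15 -2.13] Fx -0.12 T [0.04  0.043 0.003]
33.24 along -0.0005 lat 0.0 z 0.1665 F [ 0.21 -0.07 -2.3 ] Fx 0.22 T [ 0.026 -0.012  0.002]
33.52 along -0.0005 lat 0.0 z 0.166 F [ 0.06 -0.01 -2.69] Fx 0.06 T [ 0.038  0.02  -0.018]
33.81 along -0.0005 lat 0.0 z 0.1655 F [ 0.39  0.69 -1.83] Fx 0.31 T [0.044 0.018 0.01 ]
34.09 along -0.0005 lat 0.0 z 0.165 F [-0.2  -0.1  -1.74] Fx -0.18 T [0.029 0.019 0.024]
34.38 along -0.0005 lat 0.0 z 0.1645 F [ 0.13  0.25 -2.48] Fx 0.1 T [0.045 0.039 0.012]
34.66 along -0.0005 lat 0.0 z 0.164 F [-0.03  0.15 -1.56] Fx -0.04 T [ 0.031  0.011 -0.032]
34.94 along -0.0005 lat 0.0 z 0.1635 F [-0.12  0.26 -1.87] Fx -0.15 T [0.022 0.026 0.006]
35.23 along -0.0004 lat -0.0 z 0.1633 F [-1.16  0.87  0.77] Fx -1.25 T [0.195 0.211 0.004]
```

```bash
python3 - <<'E'
from plant import robot,jaws,optics
from h import *
b=B-.0005*d
jaws.gripper_to(.02); robot.pause(.3); jaws.gripper_to(.05)
rep(robot)
print(robot.movel([*b,.235],quat(psi,1),velocity=.05,max_force=3)); rep(robot)
p=b-.09*d
robot.movel([*p,.30],quat(psi,1),velocity=.15)
robot.reach([.33,.15,.33],quat(.3,1))
robot.pause(.5)
for n,(x,y) in dict(scene=(270,130),top=(280,180)).items():
    c=optics.camera(n);im=c["pixels"][:,:,::-1]; cv2.imwrite(f"pics/{n}5.png",im);cv2.imwrite(f"pics/{n}5z.png",cv2.resize(im[y:y+100,x:x+110],None,fx=6,fy=6,interpolation=cv2.INTER_NEAREST))
print(robot.read_state()["t"])
E
```

```text
36.65 along -0.0005 lat 0.0 z 0.163 F [-0.36  0.08  0.09] Fx -0.37 T [ 0.038  0.014 -0.002]
False
38.34 along -0.0007 lat 0.0001 z 0.2346 F [-0.01  0.3  -0.06] Fx -0.04 T [ 0.029  0.02  -0.004]
41.25
```

View pics/scene5z.png

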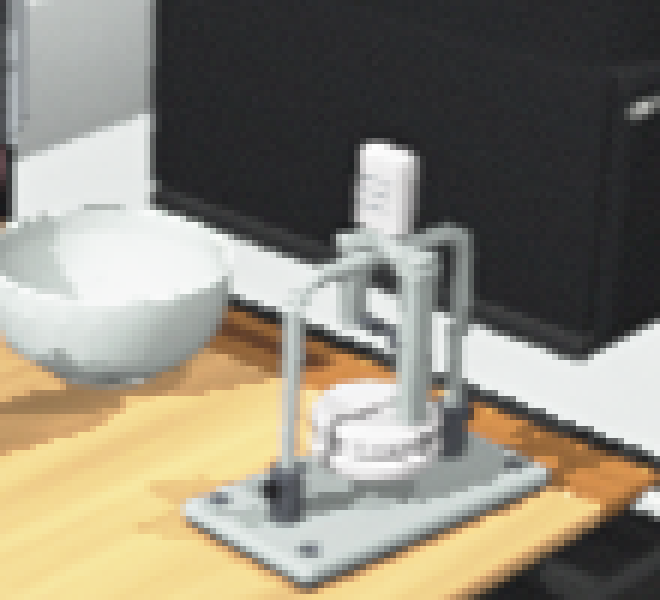

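View pics/top5z.png

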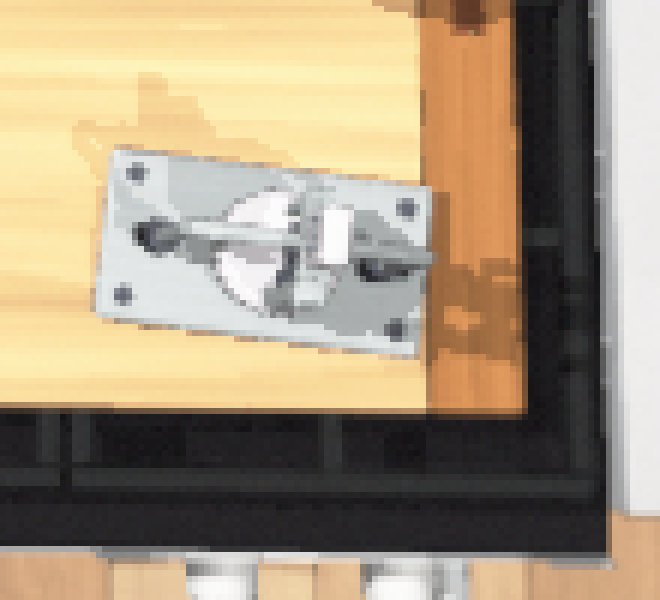

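View pics/scene5.png

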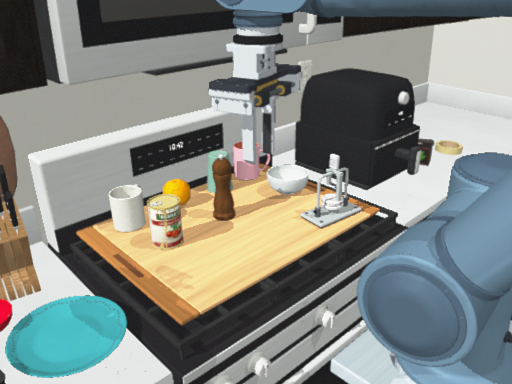

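```bash
python3 - <<'E'
from plant import robot,jaws,optics
from h import *
a=optics.camera("scene")["pixels"].astype(int); robot.pause(.6); c=optics.camera("scene")
D=np.abs(a-c["pixels"])[130:230,290:380]; print("diff",D.max(),D.mean())
t=optics.camera("top")
for k,cc in(("s",c),("t",t)):
    print(k,[proj(cc,np.r_[B-.0005*d,z]).round(1).tolist() for z in(.1755,.1588,.0478)])
robot.job_done()
E
```

```text
diff 10 1.0587037037037037
s [[[333.5, 154.4]], [[333.1, 160.7]], [[330.7, 200.6]]]
t [[[335.3, 219.5]], [[333.9, 219.8]], [[325.4, 221.4]]]
the job is handed in; nothing more can be done
```

The timer is hanging from the loop bar by its hook with the gate shut, and I've handed the job in at about 42 s. No verdict is reported back, so what follows is from my own checks.

- **Finding the bar:** I gripped the tab at 60 N and touched the spine to the bar, which confirmed the bar's position to within about 1 mm. Pressing down put the bar about 3.5 mm below its mean height.
- **Pressing through:** The gate gave way at a peak of about 7.5 N downward and sprang shut after about 29 mm, when the force dropped to zero.
- **Tug:** The upward pull came out harder than planned. It rose to about 18–19 N in place of 10 N, because the contact was stiffer than my step size allowed for. That is still under the 25 N limit, and the gate held for well over 0.2 s.
- **Letting go:** The bar met the roof within about 1 mm of where I expected it, and I then let go and backed away.

**Last checks:**
- The pictures show the timer upright and the gate shut.
- The tab and body were within about 1 pixel of where an upright, seated timer should appear in the top view.
- Two scene pictures about 0.6 s apart differed only by noise.
- By eye, the mill, dish and tin are where they were.

**Disagreement:** The two cameras placed the bracket about 7 mm apart. I went with the top view, and the touch on the spine confirmed it.

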